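# Fetch the blue valve from the tilt bin

### The job

Tilt the grey bin nearly all the way forward on its hinge, towards the robot, take the brass hose valve with the blue lever out of the back of it, and set it down gently in the steel tray, flat on its base with the lever on top. Leave the valve with the red lever in the bin; the bin may stay tilted.

Things in the scene. Friction and masses are not known exactly. Their poses are not given: they have to be found in the camera images.
- bin_pull (a point): Top middle of orange pull tab (10 thick, 90 wide, 25 tall) on the grey tilt bin's front panel (bin 230 wide, 130 deep). Axes turn with the bin: x to its back, z up (vertical when shut, as at start). Tab x -5 to 5 mm, panel's inner face x 2; behind is empty to x 55. Hinge along y at x -3, z -135. Pinch or hook the tab only: it tilts towards the robot to a stop at 0.70 rad, 5 to 10 N, stays where left.
- valve_blue: Brass valve with BLUE lever, 0.1 kg, loose on the bin floor at the back, 48 mm left or right of its middle. Origin: centre of underside; z up through the lever, x along the hose barbs (bin's depth). Foot 54 x 26 x 6 mm (x, y, z), body 30 x 26 x 30, barbs to x +-27 at z 15, lever 46 x 14, z 35 to 44. Grip across y. It tilts with the bin and may slide a few mm to the rib.
- valve_red: Same valve with RED lever, in the other half; axes as the blue. In bin_pull's axes (mm) both stand on floor z -131, between cross rib (x 55 to 59, top z -111) and back wall (x 123, top z -90); side walls at y +-111. While shut, a fixed see-through hood covers x over 77 (from z 10 to 24), so they can be reached only with the bin tilted, gripper best tilted along with it.
- tray: Open stainless steel tray, loose on the bench left or right of the bin, 0.6 kg, empty: 150 (x) x 170 (y) x 18 mm high outside, walls and floor 3 thick. Origin: centre of its underside, z up.
There are look-alikes about, which are no part of the job. Leave any green or turquoise look-alike of the valve_blue alone.

How it is judged:
On the way:
1. the bin is tilted forward, by more than 0.5 rad (29 degrees) (angle between bin_pull's own z axis and vertical above 0.5 rad), for 0.2 s.
At the end, for the whole second after the job is handed in: The blue-levered valve rests still in the tray, within 65 mm (tray x) and 75 mm (tray y) of its middle, under 10 mm above the tray's origin, lever up within 0.2 rad; the red one is on the bin's floor at the back (bin_pull frame: x 45 to 125, y within 110, z below -95 mm) (x of valve_blue in the frame of tray between -0.065 and 0.065 m and y of valve_blue in the frame of tray between -0.075 and 0.075 m and z of valve_blue in the frame of tray below 0.01 m and angle between valve_blue's own z axis and vertical below 0.2 rad and linear speed of valve_blue below 0.03 m/s and x of valve_red in the frame of bin_pull between 0.045 and 0.125 m and y of valve_red in the frame of bin_pull between -0.11 and 0.11 m and z of valve_red in the frame of bin_pull below -0.095 m); the robot touches nothing.
It fails at once if the red-levered valve is taken out of the bin (raised more than about 40 mm off its floor) (z of valve_red in the frame of bin_pull above -0.09 m).
It fails at once if the blue-levered valve is dropped into the tray: faster than 0.7 m/s when low over it (a fall of more than about 25 mm) (horizontal distance between valve_blue and tray below 0.1 m and height (world z) of valve_blue below 0.06 m and linear speed of valve_blue above 0.7 m/s).
It also fails if it takes over 58 s, if anything falls off the work surface, if the arm or the gripper's body presses on something with over 40 N, if the wrist force passes 120 N, or if a joint passes its speed limit or range.

### The arm

A 6-joint arm with a two-finger parallel gripper is mounted at the origin on the work surface. World frame = base frame: x ahead of the robot, y to its left, z up, the work surface at z = 0. Lengths are in m, angles in rad, forces in N, time in s.
With the tool pointing down it reaches from about 0.225 to 0.725 m from the base axis. Payload 3.1 kg.
Tool frame: the origin (TCP) lies at the very end of the fingers, on their centre line; the grasp point (between the pads) lies 19 mm behind it; z points along the fingers, x is the direction in which the jaws open and shut, and the axes are right-handed (so a half turn about z gives the same grasp; the last joint's range is limited). The gripper opens to 85 mm and grips with 20 to 120 N. Pads are 22 mm wide; open, the fingers measure 114 mm over their backs; the gripper's body (76 mm by 85 mm) begins 54 mm behind the grasp point. The pads swing forward as they close: fully open they stand 13 mm farther back than shut.
Start: joints at [1.03, 0.048, 0.099, 1.622, 0, 1.443], TCP at [0.211, 0.481, 0.194] pointing down, gripper open.
Joint ranges: [-2.91, 2.91], [-0.99, 1.94], [-1.21, 1.42], [-2.12, 2.29], [-1.49, 1.47], [-3.14, 3.14]. Speed limits (rad/s): [2.79, 2.79, 3.14, 3.14, 3.14, 3.14].

### API

Orientations are given as [roll, pitch, yaw] about the fixed x, y, z axes, in that order (R = Rz(yaw) Ry(pitch) Rx(roll)).
In Python, from plant import arm gives the robot as it stands. The module is installed in compiled form; this text tells all that it offers.
- The arm moves only by the shell command python3 -m handwheel 'ROWS' [OPENING] [FORCE]. ROWS is JSON, a list of rows, each an object with "translation": the shift along the tool's x, y, z in mm, a list of three; "dr": the turn, a rotation vector about the tool's x, y, z in degrees, a list of three. In form: [{"translation": [tx, ty, tz], "dr": [ax, ay, az]}, ...]. A call has 1 to 8 rows; each row shifts and turns the commanded pose from where the row before left it, along the tool's axes as they then stand; what a row does not reach is not made up. A row lasts 1/8 s, in which the tool goes at most 62.5 mm and 10.7 degrees, less where a joint would pass 70% of its speed; a pose out of reach is approached as far as the arm can. A call is refused whole if a number of a shift passes 62.5 or a number of a turn 10.7, either way. A call with a gripper value outside its range is refused whole. OPENING is the closure in counts, from 0 (fully open) to 255 (shut), set as the call begins (- or left out, the last holds). The fingers move at their own pace and stop on an object; FORCE is the grip in N (left out, the last holds). Time passes only in rows, so rows that do not move let the fingers close. It gives the time, the measured TCP pose, the force and the opening at its end, in the units of the state.
- arm.observe(): the state, without advancing time (a new reading comes with each control period).
- arm.snapshot(name): name is "scene" or "top" or "wrist"; returns a dict with "frame" (420x560x3 uint8, red, green, blue), "depth" (420x560 float32, m along the optical axis (not along the pixel's ray), 0 where there is no reading), "fx", "fy", "cx", "cy" (pixels), "extrinsics" (4x4, takes a point from world to camera coordinates); the wrist camera has in their place "hand_eye" (4x4, takes a point from camera to tool coordinates, whose origin is the TCP and whose axes are the tool frame's). Camera axes: x right, y down, z forward; pixel columns grow to the right and rows downward; lengths in m; the calibration is good to about 2 mm. A picture is of the moment at which its call begins: read the wrist's pose just before it.
- arm.hand_in(): hands the job in, once; it reports no verdict.
The state is a dict: "t": time; "joint_pos": joint angles; "joint_velocities": joint speeds; "effort": joint torques, N m; "tcp_pos": TCP position; "eef_rot": TCP orientation; "ft_force": force on the tool from outside, world axes, zero at the start; "moment": the same for the moment, N m; "gripper_width": opening from 0.0 (shut) to 1.0 (fully open).
Only numpy, scipy, OpenCV 4.12 (cv2) and the standard library are available. Lean on these libraries where they do the work, as an engineer would, in place of code of your own. Each camera call takes 0.05 s, during which the arm holds its last target. There are 200 camera calls.

## Working session

There is one attempt and no reset: what is moved stays moved. The work goes in short steps, Python scripts to look and compute and a shell command to move; the robot and the scene stay as the last step left them, time stands still between calls to the robot, and variables do not carry over. Pictures are saved under pics/ and viewed, about 8 in all and at most 12, crops included, and the job is handed in when it is done.

```bash
mkdir -p pics
cat > h.py <<'E'
import numpy as np, cv2
from plant import arm
from scipy.spatial.transform import Rotation as R
def T():
    s=arm.observe(); M=np.eye(4); M[:3,:3]=R.from_euler('xyz',s['eef_rot']).as_matrix(); M[:3,3]=s['tcp_pos']; return M
def snap(n,f=None):
    M=T(); d=arm.snapshot(n)
    d['c2w']=M@d['hand_eye'] if n=='wrist' else np.linalg.inv(d['extrinsics'])
    if f: cv2.imwrite('pics/'+f,d['frame'][...,::-1])
    return d
def cloud(d):
    z=d['depth']; v,u=np.mgrid[:z.shape[0],:z.shape[1]]
    P=np.stack([(u-d['cx'])/d['fx']*z,(v-d['cy'])/d['fy']*z,z],-1)
    return P@d['c2w'][:3,:3].T+d['c2w'][:3,3]
E
python3 - <<'E'
from h import *
a=snap('scene'); b=snap('top')
cv2.imwrite('pics/a.png',np.hstack([cv2.resize(a['frame'],(400,300)),cv2.resize(b['frame'],(400,300))])[...,::-1])
cv2.imwrite('pics/b.png',b['frame'][...,::-1]);cv2.imwrite('pics/s.png',a['frame'][...,::-1])
for d in (a,b): print(d['c2w'].round(3).tolist(),d['fx'],d['cx'],d['cy'])
for n,d in (('scene',a),('top',b)):
    h=cv2.cvtColor(d['frame'],cv2.COLOR_RGB2HSV); P=cloud(d)
    for c,lo,hi in (('blue',(100,120,50),(130,255,255)),('red',(0,150,50),(5,255,255)),('orange',(6,150,80),(20,255,255))):
        m=cv2.inRange(h,lo,hi); k,L,st,ce=cv2.connectedComponentsWithStats(m)
        for i in range(1,k):
            if st[i,4]>25: print(n,c,st[i],ce[i].round(0),np.median(P[L==i],0).round(3))
print(arm.observe())
E
```

```text
[[0.377, 0.645, -0.664, 1.319], [0.926, -0.268, 0.265, -0.261], [-0.007, -0.715, -0.699, 0.864], [0.0, 0.0, 0.0, 1.0]] 407.73442343984215 276.93002883395366 210.72204396024682
[[0.025, -0.973, 0.23, 0.362], [-1.0, -0.023, 0.01, 0.001], [-0.005, -0.23, -0.973, 1.34], [0.0, 0.0, 0.0, 1.0]] 517.4904585092592 270.2126928045361 216.44726310028253
scene blue [244  23  32  16 361] [260.  30.] [-0.357  0.338  0.199]
scene blue [405  30  38  17 414] [423.  38.] [-0.013  0.9    0.2  ]
scene blue [245  43  32  15 326] [261.  50.] [-0.357  0.339  0.114]
scene blue [400  50  37  17 382] [418.  58.] [-0.013  0.899  0.115]
scene blue [441  58  37  16 199] [452.  66.] [0.108 0.988 0.126]
scene blue [489  59  52  62 127] [521.  83.] [0.364 1.127 0.161]
scene blue [245  61  32  17 351] [261.  69.] [-0.356  0.336  0.025]
scene blue [397  69  36  18 402] [413.  77.] [-0.014  0.903  0.027]
scene blue [436  77  10  17 111] [440.  85.] [0.085 0.987 0.03 ]
scene blue [255 248  10  14  70] [259. 254.] [ 0.691 -0.059  0.067]
scene blue [279 290  18  16 137] [287. 297.] [ 0.818 -0.036  0.043]
scene blue [240 3
[... 889 characters left out ...]
 119] [278. 238.] [ 0.592 -0.001  0.15 ]
{'t': 0.1, 'joint_pos': array([1.03021278e+00, 4.87076592e-02, 9.77275992e-02, 1.62198420e+00,
       9.99544757e-06, 1.44298020e+00]), 'joint_velocities': array([ 0.00096973, -0.00342111,  0.00270298,  0.00079795, -0.00089357,
       -0.00033522]), 'effort': array([ 2.61281231e-03, -3.39850473e+01,  3.20935929e+01,  1.58096035e-02,
       -1.75589153e-04, -9.12521301e-06]), 'tcp_pos': array([0.21028853, 0.48035213, 0.19260469]), 'eef_rot': array([-3.14130640e+00,  2.14897864e-03,  1.15802920e+00]), 'ft_force': array([ 0.32379738, -0.13259027, -0.12707317]), 'moment': array([-0.00531815,  0.04184086, -0.0023181 ]), 'gripper_width': 0.9975384211677336}
```

View pics/b.png

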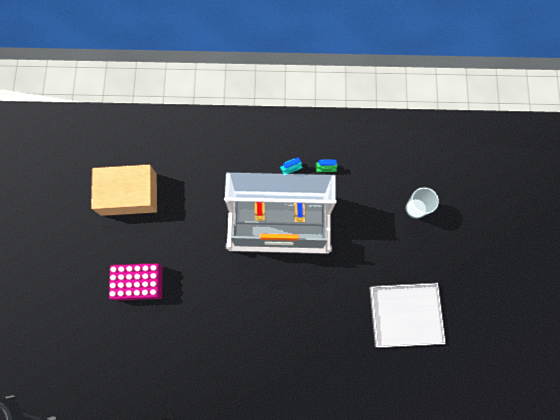

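View pics/s.png

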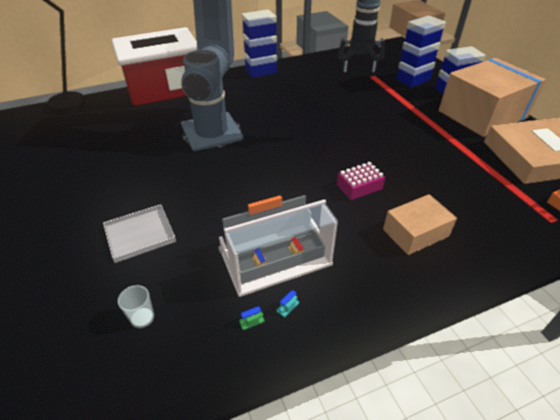

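Top view: bin in the centre with tab at px (278,238), red valve (259,208), blue valve (300,210), and tray at (407,316). The green and turquoise decoys are behind the bin. Next I'll measure the tab, levers and tray.

Run:
```python
from h import *
for n in ('top','scene'):
    d=snap(n);P=cloud(d);h=cv2.cvtColor(d['frame'],cv2.COLOR_RGB2HSV)
    near=lambda x0,x1,y0,y1,z0,z1:(P[...,0]>x0)&(P[...,0]<x1)&(P[...,1]>y0)&(P[...,1]<y1)&(P[...,2]>z0)&(P[...,2]<z1)
    m=(cv2.inRange(h,(4,140,60),(22,255,255))>0)&near(.55,.63,-.1,.1,.1,.2)
    Q=P[m]; print(n,'tab',len(Q),np.percentile(Q,[1,50,99],0).round(4).tolist(), cv2.minAreaRect((Q[:,:2]*1000).astype(np.float32)), 'slope',np.polyfit(Q[:,1],Q[:,0],1).round(4))
    m=near(.2,.6,-.5,-.15,.004,.04)&(h[...,2]>90)
    k,L,st,_=cv2.connectedComponentsWithStats(m.astype(np.uint8)); i=1+st[1:,4].argmax(); Q=P[L==i]
    print('tray',len(Q),np.percentile(Q,[1,50,99],0).round(3).tolist(),cv2.minAreaRect((Q[:,:2]*1000).astype(np.float32)))
    # bin structure top
    m=near(.5,.85,-.2,.2,.08,.3); Q=P[m]; print('bin',np.percentile(Q,[0.5,50,99.5],0).round(3).tolist(),cv2.minAreaRect((Q[:,:2]*1000).astype(np.float32)))
    for nm,lo,hi in (('blue',(100,120,50),(130,255,255)),('red',(0,150,50),(5,255,255))):
        m=(cv2.inRange(h,lo,hi)>0)&near(.6,.75,-.1,.1,.03,.1);Q=P[m];print(nm,Q.mean(0).round(4),np.percentile(Q,[2,98],0).round(3).tolist())
```

```text
top tab 229 [[0.591, -0.0505, 0.1266], [0.594, -0.0083, 0.154], [0.6013, 0.0363, 0.1599]] ((596.3131713867188, -7.352153778076172), (11.333418846130371, 88.2343521118164), 0.4466955065727234) slope [0.0046 0.5949]
tray 2302 [[0.354, -0.423, 0.004], [0.428, -0.337, 0.006], [0.507, -0.248, 0.022]] ((431.2909240722656, -337.29888916015625), (153.73780822753906, 177.22105407714844), 4.386196136474609)
bin [[0.591, -0.137, 0.083], [0.698, -0.009, 0.171], [0.743, 0.119, 0.183]] ((667.6085815429688, -8.724212646484375), (154.29640197753906, 258.3843688964844), 0.1602417230606079)
blue [ 0.6804 -0.0604  0.068 ] [[0.666, -0.066, 0.063], [0.697, -0.055, 0.073]]
red [0.6829 0.0432 0.0685] [[0.668, 0.038, 0.064], [0.697, 0.049, 0.074]]
scene tab 345 [[0.5934, -0.0524, 0.1263], [0.6014, -0.0104, 0.1449], [0.6044, 0.0344, 0.1564]] ((598.62744140625, -8.220733642578125), (12.913963317871094, 90.00260162353516), 1.1350376605987549) slope [3.000e-04 6.008e-01]
tray 624 [[0.352, -0.423, 0.004], [0.467, -0.34, 0.012], [0.513, -0.248, 0.02]] ((430.8167419433594, -335.34716796875), (156.73138427734375, 170.28787231445312), 4.098479270935059)
bin [[0.594, -0.137, 0.083], [0.698, -0.014, 0.17], [0.746, 0.119, 0.18]] ((669.3649291992188, -7.81591796875), (259.4508056640625, 154.56385803222656), 89.95370483398438)
blue [ 0.6912 -0.0595  0.0672] [[0.67, -0.066, 0.064], [0.711, -0.054, 0.07]]
red [0.6947 0.0429 0.0673] [[0.675, 0.037, 0.062], [0.713, 0.049, 0.071]]
```

```bash
python3 -m handwheel '[{"translation":[0,0,-8],"dr":[0,0,9.5]},{"translation":[0,0,-8],"dr":[0,0,9.5]},{"translation":[0,0,-8],"dr":[0,0,9.5]},{"translation":[0,0,-8],"dr":[0,0,9.5]},{"translation":[0,0,-8],"dr":[0,0,9.5]},{"translation":[0,0,-8],"dr":[0,0,9.5]},{"translation":[0,0,-8],"dr":[0,0,9.4]}]' 100 40
python3 -m handwheel '[{"translation":[30,40,0],"dr":[0,0,0]},{"translation":[30,40,0],"dr":[0,0,0]},{"translation":[30,40,0],"dr":[0,0,0]},{"translation":[30,40,0],"dr":[0,0,0]},{"translation":[30,40,0],"dr":[0,0,0]},{"translation":[30,40,0],"dr":[0,0,0]},{"translation":[30,40,0],"dr":[0,0,0]},{"translation":[0,0,0],"dr":[0,0,0]}]'
python3 -c "from h import *; s=arm.observe(); print(s)"
```

```text
t: 1.08
tcp_pos: [0.2105, 0.4807, 0.2496]
eef_rot: [3.141, 0.0, -0.006]
ft_force: [0.4, -1.0, 0.3]
gripper_width: 0.607
t: 2.08
tcp_pos: [0.4218, 0.1981, 0.249]
eef_rot: [3.141, 0.001, -0.007]
ft_force: [-0.4, 0.8, -0.3]
gripper_width: 0.61
{'t': 2.075, 'joint_pos': array([ 2.95602688e-01, -8.20458873e-02,  8.18939678e-02,  1.73564344e+00,
       -6.88542906e-04,  1.87299290e+00]), 'joint_velocities': array([ 0.06440779, -0.01258354, -0.00339983,  0.02242568,  0.03769497,
        0.02429026]), 'effort': array([ -1.25030335, -28.10829878,  31.65417552,  -0.19132049,
        -0.24645799,  -0.1369013 ]), 'tcp_pos': array([0.42178624, 0.19812355, 0.24903081]), 'eef_rot': array([ 3.14066529e+00,  6.61225828e-04, -6.59387418e-03]), 'ft_force': array([-0.4282172 ,  0.84106533, -0.29941015]), 'moment': array([ 0.09302183,  0.05114873, -0.02801669]), 'gripper_width': 0.6097960227671674}
```

```bash
python3 -m handwheel '[{"translation":[35,41,0],"dr":[0,0,-0.1]},{"translation":[35,41,0],"dr":[0,0,-0.1]},{"translation":[35,41,0],"dr":[0,0,-0.1]},{"translation":[35,41,0],"dr":[0,0,-0.1]},{"translation":[35,42,0],"dr":[0,0,0]},{"translation":[0,0,0],"dr":[0,0,0]},{"translation":[0,0,0],"dr":[0,0,0]}]'
python3 - <<'E'
from h import *
d=snap('wrist','w1.png');P=cloud(d);h=cv2.cvtColor(d['frame'],cv2.COLOR_RGB2HSV)
print(d['hand_eye'].round(3).tolist())
m=(cv2.inRange(h,(4,140,60),(22,255,255))>0)&(P[...,2]>.14)&(P[...,2]<.2);Q=P[m]
print(len(Q),np.percentile(Q,[1,50,99],0).round(4).tolist(),cv2.minAreaRect((Q[:,:2]*1000).astype(np.float32)),np.polyfit(Q[:,1],Q[:,0],1))
E
```

```text
t: 2.95
tcp_pos: [0.5954, -0.0036, 0.2494]
eef_rot: [-3.141, 0.001, 0.007]
ft_force: [-0.6, -0.2, 0.1]
gripper_width: 0.609
[[1.0, 0.0, 0.0, 0.0], [-0.0, 0.947, 0.323, -0.083], [-0.0, -0.323, 0.947, -0.18], [0.0, 0.0, 0.0, 1.0]]
365 [[0.5925, -0.0516, 0.1418], [0.5974, -0.0057, 0.1543], [0.6022, 0.0376, 0.1561]] ((597.3399047851562, -7.159088134765625), (9.720502853393555, 89.67778015136719), 0.2632381021976471) [0.00897144 0.59736168]
```

View pics/w1.png

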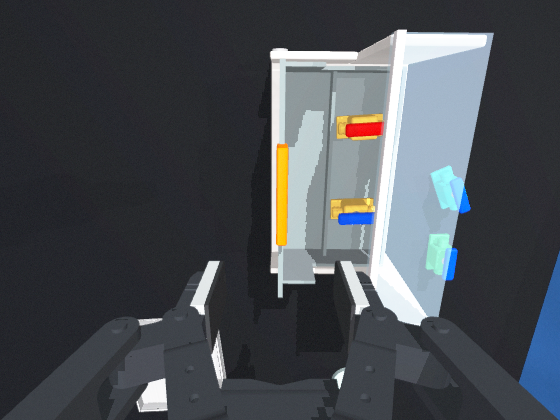

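The tab is at (0.597, -0.007), top z 0.156, with yaw near zero. In the wrist view it sits at px (282,195), between the jaws in x, and the blue valve is at (352,212). Next I'll go down and pinch it.

```bash
python3 -m handwheel '[{"translation":[2,3.5,25],"dr":[0,0,0]},{"translation":[0,0,25],"dr":[0,0,0]},{"translation":[0,0,25],"dr":[0,0,0]},{"translation":[0,0,25],"dr":[0,0,0]},{"translation":[0,0,24],"dr":[0,0,0]},{"translation":[0,0,0],"dr":[0,0,0]}]'
python3 -m handwheel '[{"translation":[0,0,0],"dr":[0,0,0]},{"translation":[0,0,0],"dr":[0,0,0]},{"translation":[0,0,0],"dr":[0,0,0]},{"translation":[0,0,0],"dr":[0,0,0]},{"translation":[0,0,0],"dr":[0,0,0]}]' 255 30
```

```text
t: 3.75
tcp_pos: [0.5955, -0.0063, 0.1241]
eef_rot: [-3.141, 0.004, 0.008]
ft_force: [0.7, 0.5, -0.4]
gripper_width: 0.607
t: 4.38
tcp_pos: [0.598, -0.0085, 0.1258]
eef_rot: [3.142, -0.0, 0.006]
ft_force: [-0.6, -0.5, 0.5]
gripper_width: 0.002
```

Run:
```python
from h import *
d=snap('wrist');e=snap('scene')
im=np.hstack([cv2.resize(d['frame'],(400,300)),cv2.resize(e['frame'][160:310,180:380],(400,300))])
cv2.imwrite('pics/c.png',im[...,::-1])
for x in (d,e):
  P=cloud(x);h=cv2.cvtColor(x['frame'],cv2.COLOR_RGB2HSV)
  m=(cv2.inRange(h,(4,140,60),(22,255,255))>0)&(P[...,2]>.10)&(P[...,2]<.2);Q=P[m]
  print(len(Q),np.percentile(Q,[1,50,99],0).round(4).tolist())
print(arm.observe()['gripper_width'])
```

```text
867 [[0.5924, -0.0038, 0.1312], [0.5968, 0.0222, 0.1543], [0.6022, 0.0376, 0.1565]]
340 [[0.5918, -0.053, 0.1254], [0.6014, -0.0104, 0.1446], [0.6047, 0.0346, 0.1565]]
0.0019883344660177322
```

View pics/c.png

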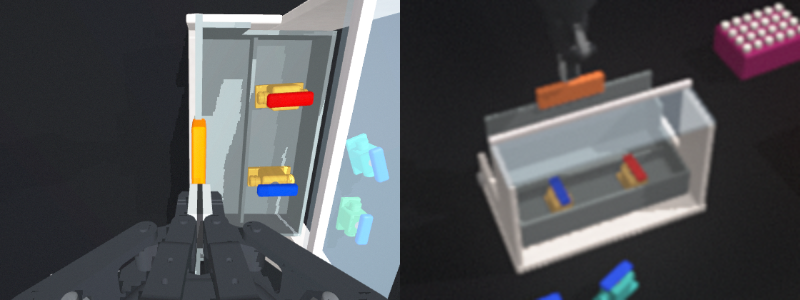

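Run:
```python
from h import *
M=T();print(M.round(4).tolist())
e=snap('scene');P=cloud(e)
w2c=np.linalg.inv(e['c2w'])
im=cv2.resize(e['frame'][150:230,220:310],None,fx=5,fy=5,interpolation=cv2.INTER_NEAREST)[...,::-1].copy()
for zz in (0,-.019,-.06):
    p=M@np.array([0,0,zz,1]); c=w2c@p; u=e['fx']*c[0]/c[2]+e['cx'];v=e['fy']*c[1]/c[2]+e['cy'];print(zz,p[:3].round(3),u,v,c[2], P[int(v),int(u)].round(3))
    cv2.circle(im,(int((u-220)*5),int((v-150)*5)),3,(0,255,0),-1)
d=snap('wrist')
im2=d['frame'][200:420,180:380][...,::-1]; im2=cv2.resize(im2,None,fx=1.7,fy=1.7)
o=np.zeros((400,800,3),np.uint8);o[:400,:450]=im;o[:374,455:795]=im2;cv2.imwrite('pics/d.png',o)
```

```text
[[1.0, 0.0059, -0.0001, 0.5979], [0.0059, -1.0, 0.0001, -0.0084], [-0.0001, -0.0001, -1.0, 0.1257], [0.0, 0.0, 0.0, 1.0]]
0 [ 0.598 -0.008  0.126] 264.524027434189 208.70149688367232 1.0618600959958233 [ 0.601 -0.011  0.132]
-0.019 [ 0.598 -0.008  0.145] 264.3141297500084 203.39389938637117 1.048576188253922 [ 0.602 -0.011  0.15 ]
-0.06 [ 0.598 -0.008  0.186] 263.84256322933567 191.46958828829784 1.0199109136529767 [ 0.627 -0.021  0.216]
```

View pics/d.png

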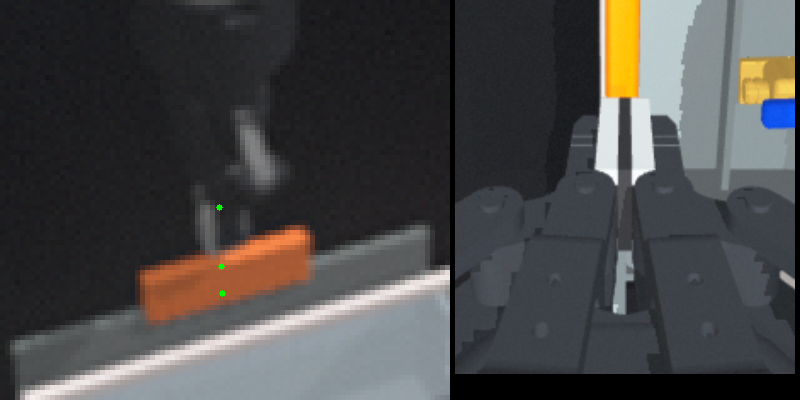

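Run:
```python
from h import *
d=snap('wrist');P=cloud(d);F=d['frame']
for v in range(246,330,6):
    print(v,[(u,(P[v,u]*1000).round().astype(int).tolist(),F[v,u].tolist()) for u in range(264,292,4)])
e=snap('scene');P=cloud(e)
for v in range(186,206,3): print(v,[(u,(P[v,u]*1000).round().astype(int).tolist()) for u in range(257,274,3)])
```

```text
246 [(264, [583, -72, 0], [38, 40, 41]), (268, [587, -67, 12], [224, 173, 134]), (272, [594, 2, 154], [255, 205, 30]), (276, [596, 2, 154], [255, 199, 6]), (280, [598, 2, 154], [255, 195, 0]), (284, [600, 2, 156], [255, 193, 0]), (288, [606, -60, 25], [189, 179, 164])]
252 [(264, [583, -79, 1], [41, 40, 44]), (268, [587, -73, 12], [234, 209, 187]), (272, [594, -2, 155], [255, 193, 27]), (276, [596, -1, 155], [255, 184, 11]), (280, [598, -1, 155], [255, 181, 4]), (284, [600, -1, 155], [255, 194, 0]), (288, [607, -66, 25], [187, 177, 164])]
258 [(264, [583, -86, 0], [38, 39, 41]), (268, [593, 2, 168], [222, 228, 229]), (272, [595, 3, 169], [226, 228, 229]), (276, [596, 2, 167], [142, 144, 141]), (280, [598, 2, 168], [64, 59, 60]), (284, [600, 3, 169], [227, 230, 230]), (288, [602, 2, 167], [223, 228, 230])]
264 [(264, [583, -93, -1], [54, 58, 60]), (268, [593, 3, 174], [225, 232, 232]), (272, [595, 2, 173], [226, 231, 232]), (276, [597, 1, 172], [138, 147, 149]), (280, [598, 2, 173], [58, 61, 63]), (284, [600, 2, 173], [225, 231, 232]), (288, [602, 2, 174], [227, 232, 233])]
270 [(264,
[... 2973 characters left out ...]
[395, 40, 0]), (260, [604, -21, 193]), (263, [630, -22, 215]), (266, [629, -14, 211]), (269, [407, 76, -2]), (272, [413, 84, 0])]
195 [(257, [406, 36, -2]), (260, [601, -20, 180]), (263, [610, -15, 187]), (266, [613, -8, 186]), (269, [424, 69, 1]), (272, [425, 79, -1])]
198 [(257, [417, 31, -4]), (260, [602, -21, 171]), (263, [612, -16, 178]), (266, [613, -9, 176]), (269, [592, 7, 153]), (272, [598, 13, 156])]
201 [(257, [434, 25, 0]), (260, [597, -20, 156]), (263, [598, -12, 154]), (266, [603, -5, 156]), (269, [603, 3, 153]), (272, [602, 11, 149])]
204 [(257, [603, -30, 155]), (260, [604, -22, 153]), (263, [602, -13, 148]), (266, [602, -5, 145]), (269, [600, 3, 140]), (272, [601, 12, 138])]
```

```bash
python3 -m handwheel '[{"translation":[0,0,-20],"dr":[0,0,0]},{"translation":[0,0,-20],"dr":[0,0,0]},{"translation":[0,0,0],"dr":[0,0,0]},{"translation":[0,0,0],"dr":[0,0,0]}]'
python3 - <<'E'
from h import *
M=T();d=snap('wrist');P=cloud(d);F=d['frame']
Q=(P-M[:3,3])@M[:3,:3]
for v in range(225,310,4): print(v,[(u,(Q[v,u]*1000).round().astype(int).tolist()) for u in (268,272,284,288)])
e=snap('scene');P=cloud(e);Q=(P-M[:3,3])@M[:3,:3]
for v in range(180,202,2): print(v,[(u,(Q[v,u]*1000).round().astype(int).tolist()) for u in range(257,274,3)])
E
```

```text
t: 5.18
tcp_pos: [0.5977, -0.0083, 0.165]
eef_rot: [-3.141, 0.001, 0.006]
ft_force: [-0.6, -0.8, -0.5]
gripper_width: 0.005
225 [(268, [-12, 52, 153]), (272, [-4, -6, 10]), (284, [3, -6, 11]), (288, [9, 47, 140])]
229 [(268, [-12, 57, 153]), (272, [-4, -3, 10]), (284, [3, -3, 10]), (288, [9, 52, 141])]
233 [(268, [-12, 62, 154]), (272, [-4, -1, 10]), (284, [3, -1, 10]), (288, [9, 56, 142])]
237 [(268, [-12, 67, 154]), (272, [-4, 2, 10]), (284, [3, 2, 10]), (288, [9, 61, 141])]
241 [(268, [-12, 71, 154]), (272, [-4, 5, 11]), (284, [3, 5, 10]), (288, [9, 65, 141])]
245 [(268, [-12, 76, 153]), (272, [-4, 8, 10]), (284, [3, 8, 10]), (288, [9, 70, 140])]
249 [(268, [-13, 82, 155]), (272, [-4, 11, 11]), (284, [3, 10, 10]), (288, [10, 75, 141])]
253 [(268, [-12, 85, 152]), (272, [-4, 13, 9]), (284, [3, 14, 11]), (288, [10, 80, 141])]
257 [(268, [-5, -10, -41]), (272, [-3, -10, -41]), (284, [2, -10, -41]), (288, [4, -10, -41])]
261 [(268, [-5, -10, -45]), (272, [-3, -10, -45]), (284, [2, -11, -46]), (288, [4, -10, -45])]
265 [(268, [-5, -10, -48]), (272, [-3, -10, -48]), (284, [2, -11, -49])
[... 2001 characters left out ...]
165]), (263, [-196, -67, 166]), (266, [-193, -76, 166]), (269, [-186, -84, 163]), (272, [-182, -93, 163])]
194 [(257, [-193, -46, 165]), (260, [-188, -54, 163]), (263, [-186, -63, 164]), (266, [-184, -73, 167]), (269, [-177, -80, 163]), (272, [-176, -90, 166])]
196 [(257, [-183, -42, 163]), (260, [-178, -50, 162]), (263, [-180, -61, 168]), (266, [-173, -69, 164]), (269, [-170, -77, 165]), (272, [-168, -87, 166])]
198 [(257, [-175, -39, 164]), (260, [-171, -48, 164]), (263, [-167, -56, 164]), (266, [-166, -66, 166]), (269, [-6, -16, 13]), (272, [-1, -22, 10])]
200 [(257, [-169, -37, 166]), (260, [-168, -46, 169]), (263, [-2, 3, 9]), (266, [2, -4, 9]), (269, [1, -13, 13]), (272, [3, -20, 14])]
```

Both cameras put the shut fingertips about 38 mm short of the reported TCP, at tool z ≈ -38. That means the fingers closed just above the tab. I'll take the grasp point as tool z ≈ -57 from here on. Next I'll reopen, go lower and pinch again.

```bash
python3 -m handwheel '[{"translation":[0,0,0],"dr":[0,0,0]},{"translation":[0,0,0],"dr":[0,0,0]},{"translation":[0,0,0],"dr":[0,0,0]},{"translation":[0,0,20],"dr":[0,0,0]},{"translation":[0,0,20],"dr":[0,0,0]},{"translation":[0,0,20],"dr":[0,0,0]},{"translation":[0,0,18],"dr":[0,0,0]},{"translation":[0,0,0],"dr":[0,0,0]}]' 100 30
python3 -m handwheel '[{"translation":[0,0,0],"dr":[0,0,0]},{"translation":[0,0,0],"dr":[0,0,0]},{"translation":[0,0,0],"dr":[0,0,0]},{"translation":[0,0,0],"dr":[0,0,0]},{"translation":[0,0,0],"dr":[0,0,0]}]' 255 40
```

```text
t: 6.28
tcp_pos: [0.5964, -0.0081, 0.0856]
eef_rot: [-3.141, 0.004, 0.006]
ft_force: [-0.7, 0.4, 0.3]
gripper_width: 0.605
t: 6.9
tcp_pos: [0.597, -0.0085, 0.0891]
eef_rot: [3.141, 0.001, 0.005]
ft_force: [-4.7, -0.3, 4.6]
gripper_width: 0.106
```

```bash
python3 -m handwheel '[{"translation":[-5.5,0,0],"dr":[0,4.6,0]},{"translation":[-5.5,0,0],"dr":[0,4.6,0]},{"translation":[-5.5,0,0],"dr":[0,4.6,0]},{"translation":[-5.5,0,0],"dr":[0,4.6,0]}]'
python3 -m handwheel '[{"translation":[-5.5,0,0],"dr":[0,4.6,0]},{"translation":[-5.5,0,0],"dr":[0,4.6,0]},{"translation":[-5.5,0,0],"dr":[0,4.6,0]},{"translation":[-5.5,0,0],"dr":[0,4.6,0]},{"translation":[0,0,0],"dr":[0,0,0]},{"translation":[0,0,0],"dr":[0,0,0]}]'
```

```text
t: 7.4
tcp_pos: [0.5772, -0.0083, 0.0869]
eef_rot: [-3.141, -0.327, 0.006]
ft_force: [-0.1, 1.7, 4.3]
gripper_width: 0.11
t: 8.15
tcp_pos: [0.5555, -0.0079, 0.0759]
eef_rot: [-3.14, -0.642, 0.005]
ft_force: [-9.0, 2.4, 4.5]
gripper_width: 0.11
```

```bash
python3 -m handwheel '[{"translation":[-2.4,0,0],"dr":[0,2,0]},{"translation":[0,0,0],"dr":[0,0,0]},{"translation":[0,0,0],"dr":[0,0,0]}]'
python3 -m handwheel '[{"translation":[0,0,0],"dr":[0,0,0]},{"translation":[0,0,0],"dr":[0,0,0]},{"translation":[0,0,0],"dr":[0,0,0]},{"translation":[0,0,-20],"dr":[0,0,0]},{"translation":[0,0,-25],"dr":[0,0,0]},{"translation":[0,0,-25],"dr":[0,0,0]},{"translation":[0,0,-20],"dr":[0,0,0]},{"translation":[0,0,0],"dr":[0,0,0]}]' 100
python3 - <<'E'
from h import *
M=T();d=snap('wrist','w2.png')
print(arm.observe()['joint_pos'].round(2))
for n,x in (('w',d),('scene',snap('scene')),('top',snap('top'))):
  P=cloud(x);h=cv2.cvtColor(x['frame'],cv2.COLOR_RGB2HSV)
  near=(P[...,0]>.4)&(P[...,0]<.75)&(abs(P[...,1])<.13)&(P[...,2]>.04)&(P[...,2]<.2)
  for nm,lo,hi in (('blue',(100,120,50),(130,255,255)),('red',(0,150,50),(3,255,255)),('orange',(4,140,60),(22,255,255))):
    m=(cv2.inRange(h,lo,hi)>0)&near
    k,L,st,ce=cv2.connectedComponentsWithStats(m.astype(np.uint8))
    for i in range(1,k):
      if st[i,4]>30:
        Q=P[L==i]; q=(Q-M[:3,3])@M[:3,:3]*1000
        print(n,nm,st[i,4],ce[i].round(),Q.mean(0).round(3),'tool 2/50/98%',np.percentile(q,[2,50,98],0).round(1).tolist())
E
```

```text
t: 8.52
tcp_pos: [0.554, -0.0079, 0.0749]
eef_rot: [-3.14, -0.677, 0.005]
ft_force: [-8.9, 1.1, 5.0]
gripper_width: 0.113
t: 9.52
tcp_pos: [0.4991, -0.0095, 0.1472]
eef_rot: [3.14, -0.682, 0.007]
ft_force: [-0.1, -0.2, -0.5]
gripper_width: 0.613
[-0.28 -0.9  -0.86  0.95  0.18  1.34]
w blue 687 [364. 239.] [ 0.634 -0.059  0.112] tool 2/50/98% [[60.3, 44.1, 110.0], [81.5, 49.7, 111.6], [104.1, 57.7, 116.5]]
w red 698 [374. 132.] [0.633 0.043 0.112] tool 2/50/98% [[61.1, -57.5, 110.1], [82.5, -51.6, 111.7], [104.8, -45.5, 114.3]]
w orange 118 [364. 122.] [0.639 0.05  0.096] tool 2/50/98% [[60.7, -63.8, 113.1], [69.2, -58.2, 129.0], [106.5, -54.6, 147.8]]
w orange 53 [366. 140.] [0.634 0.035 0.104] tool 2/50/98% [[61.4, -45.4, 112.6], [74.7, -44.5, 114.1], [96.3, -39.9, 148.9]]
w orange 420 [271. 210.] [ 0.512 -0.     0.123] tool 2/50/98% [[-7.1, -47.1, 22.8], [-6.0, -10.1, 24.3], [1.3, 41.2, 44.5]]
w orange 212 [356. 218.] [ 0.651 -0.049  0.088] tool 2/50/98% [[66.3, 37.9, 126.5], [80.6, 38.6, 142.7], [102.3, 47.5, 151.8]]
scene orange 354 [255. 193.] [ 0.525 -0.009  0.118] tool 2/50/98% [[-3.2, -43.3, 24.2], [1.7, -0.1, 38.4], [6.0, 42.3, 53.2]]
top blue 91 [301. 224.] [ 0.634 -0.061  0.114] tool 2/50/98% [[61.9, 45.9, 106.1], [83.7, 52.1, 110.4], [105.3, 58.0, 115.8]]
top red 56 [258. 224.] [0.634 0.042 0.113] tool 2/50/98% [[63.1, -56.8, 107.1], [81.5, -50.5, 110.5], [107.4, -44.4, 116.0]]
top orange 99 [260. 217.] [0.652 0.04  0.107] tool 2/50/98% [[71.2, -60.5, 109.8], [97.7, -45.3, 127.9], [109.9, -38.4, 151.5]]
top orange 47 [300. 213.] [ 0.665 -0.06   0.103] tool 2/50/98% [[95.2, 40.6, 126.5], [100.1, 50.3, 136.6], [109.0, 63.3, 149.9]]
top orange 357 [279. 270.] [ 0.52  -0.009  0.123] tool 2/50/98% [[-6.5, -43.7, 20.2], [1.6, 0.9, 29.8], [4.7, 41.3, 52.0]]
```

View pics/w2.png

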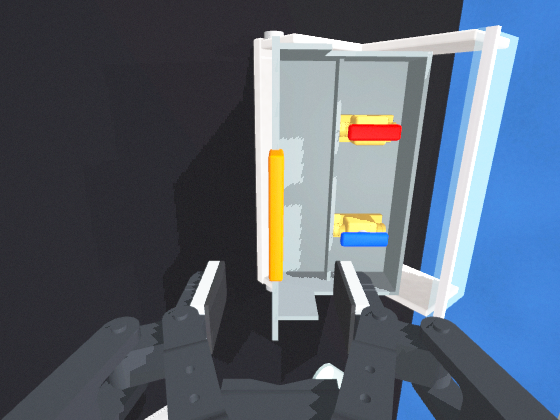

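Wrist view: the bin is tilted 0.68 rad. The blue lever is at px (364,239) and the red at (374,132), both against the rib at about px column 335. The blue lever centre in the tool frame is (82.5, 51.5, 111). Next I'll move over it and turn the jaws across y.

```bash
python3 -m handwheel '[{"translation":[20.5,12.5,0],"dr":[0,0,0]},{"translation":[20.5,13,0],"dr":[0,0,0]},{"translation":[20.5,13,0],"dr":[0,0,0]},{"translation":[21,13,0],"dr":[0,0,0]},{"translation":[0,0,0],"dr":[0,0,-10]},{"translation":[0,0,0],"dr":[0,0,-10]},{"translation":[0,0,0],"dr":[0,0,-10]},{"translation":[0,0,0],"dr":[0,0,-10]}]'
python3 -m handwheel '[{"translation":[0,0,0],"dr":[0,0,-10]},{"translation":[0,0,0],"dr":[0,0,-10]},{"translation":[0,0,0],"dr":[0,0,-10]},{"translation":[0,0,0],"dr":[0,0,-10]},{"translation":[0,0,0],"dr":[0,0,-10]},{"translation":[0,0,0],"dr":[0,0,0]},{"translation":[0,0,0],"dr":[0,0,0]}]'
python3 - <<'E'
from h import *
M=T();print(M.round(3).tolist(),arm.observe()['joint_pos'].round(2))
for n,x in (('w',snap('wrist','w3.png')),('top',snap('top'))):
  P=cloud(x);h=cv2.cvtColor(x['frame'],cv2.COLOR_RGB2HSV)
  near=(P[...,0]>.4)&(P[...,0]<.75)&(abs(P[...,1])<.13)&(P[...,2]>.04)&(P[...,2]<.2)
  for nm,lo,hi in (('blue',(100,120,50),(130,255,255)),('orange',(4,140,60),(22,255,255))):
    m=(cv2.inRange(h,lo,hi)>0)&near
    k,L,st,ce=cv2.connectedComponentsWithStats(m.astype(np.uint8))
    for i in range(1,k):
      if st[i,4]>30:
        Q=P[L==i]; q=(Q-M[:3,3])@M[:3,:3]*1000
        print(n,nm,st[i,4],ce[i].round(),'tool',np.percentile(q,[2,50,98],0).round(1).tolist(),cv2.minAreaRect(q[:,:2].astype(np.float32)))
E
```

```text
t: 10.68
tcp_pos: [0.5624, -0.0598, 0.1938]
eef_rot: [2.665, -0.497, 0.833]
ft_force: [0.1, 0.4, 0.5]
gripper_width: 0.609
t: 11.55
tcp_pos: [0.5625, -0.0599, 0.1949]
eef_rot: [2.466, -0.002, 1.575]
ft_force: [-0.6, 0.2, -0.2]
gripper_width: 0.608
[[-0.004, 0.78, 0.625, 0.562], [1.0, 0.002, 0.004, -0.06], [0.002, 0.625, -0.78, 0.195], [0.0, 0.0, 0.0, 1.0]] [-0.37 -0.64 -0.63  0.94  0.23 -0.3 ]
w blue 714 [279. 194.] tool [[-7.1, -17.7, 107.1], [-0.7, 3.2, 108.5], [5.8, 25.4, 110.9]] ((-0.9262294769287109, 11.391929626464844), (13.9163236618042, 60.12275314331055), 0.6481131315231323)
w blue 88 [290. 266.] tool [[-28.8, 68.0, 91.5], [10.0, 68.8, 92.9], [49.0, 69.4, 94.0]] ((10.050573348999023, 68.82703399658203), (80.8855972290039, 1.7626522779464722), 0.36702409386634827)
w blue 75 [391. 266.] tool [[70.4, 68.5, 92.2], [103.8, 69.1, 93.3], [137.0, 69.8, 94.6]] ((103.94200134277344, 69.22459411621094), (69.54834747314453, 1.660176396369934), 0.16087067127227783)
w orange 1257 [380.  93.] tool [[7.9, -86.2, 20.1], [61.3, -84.0, 21.6], [95.3, -79.6, 23.6]] ((52.202457427978516, -82.5618
[... 354 characters left out ...]
.5]] ((-0.8959708213806152, 6.342948913574219), (45.57845687866211, 12.204878807067871), 88.22409057617188)
top orange 97 [260. 217.] tool [[89.1, -8.5, 105.9], [95.9, 18.9, 127.0], [111.2, 30.2, 148.2]] ((100.00971984863281, 4.795995712280273), (53.6017951965332, 22.24406623840332), 89.53248596191406)
top orange 47 [300. 213.] tool [[-12.5, 16.9, 125.0], [0.3, 21.9, 134.6], [10.0, 30.3, 148.1]] ((-1.1039447784423828, 24.367713928222656), (14.001480102539062, 22.83980369567871), 87.24092102050781)
top orange 130 [267. 270.] tool [[61.6, -84.0, 18.7], [78.3, -77.1, 28.2], [94.8, -74.4, 48.5]] ((77.25057983398438, -80.03533935546875), (12.126869201660156, 36.120643615722656), 88.9474868774414)
```

View pics/w3.png

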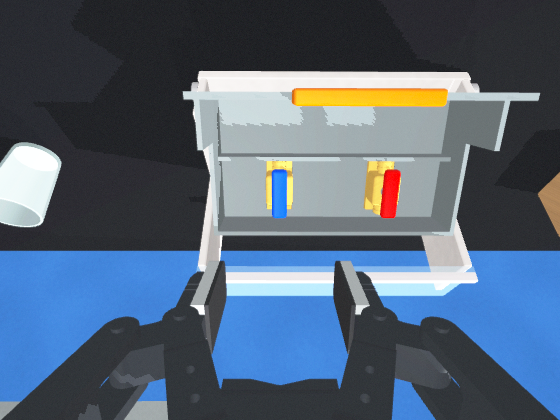

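Wrist view: the blue lever is centred between the jaws in x at px (279,194), the hood edge is about 20 mm clear behind the gripper, and the red is 100 mm away. Going in.

```bash
python3 -m handwheel '[{"translation":[-1,4,25],"dr":[0,0,0]},{"translation":[0,0,25],"dr":[0,0,0]},{"translation":[0,0,25],"dr":[0,0,0]},{"translation":[0,0,25],"dr":[0,0,0]},{"translation":[0,0,25],"dr":[0,0,0]},{"translation":[0,0,0],"dr":[0,0,0]}]'
python3 -m handwheel '[{"translation":[0,0,15],"dr":[0,0,0]},{"translation":[0,0,15],"dr":[0,0,0]},{"translation":[0,0,15],"dr":[0,0,0]},{"translation":[0,0,13],"dr":[0,0,0]},{"translation":[0,0,0],"dr":[0,0,0]}]'
python3 -m handwheel '[{"translation":[0,0,0],"dr":[0,0,0]},{"translation":[0,0,0],"dr":[0,0,0]},{"translation":[0,0,0],"dr":[0,0,0]},{"translation":[0,0,0],"dr":[0,0,0]}]' 255 40
```

```text
t: 12.4
tcp_pos: [0.6427, -0.0599, 0.0977]
eef_rot: [2.47, -0.002, 1.577]
ft_force: [0.1, 1.6, -0.4]
gripper_width: 0.606
t: 13.02
tcp_pos: [0.6801, -0.0602, 0.0552]
eef_rot: [2.466, -0.001, 1.577]
ft_force: [0.2, 0.3, -0.6]
gripper_width: 0.608
t: 13.52
tcp_pos: [0.6808, -0.0604, 0.057]
eef_rot: [2.463, 0.0, 1.577]
ft_force: [-4.5, 0.4, 4.6]
gripper_width: 0.294
```

Width ≈ 25 mm, which matches the 26 mm body. Lifting straight out.

```bash
python3 -m handwheel '[{"translation":[0,0,-10],"dr":[0,0,0]},{"translation":[0,0,-20],"dr":[0,0,0]},{"translation":[0,0,-25],"dr":[0,0,0]},{"translation":[0,0,-25],"dr":[0,0,0]},{"translation":[0,0,-25],"dr":[0,0,0]},{"translation":[0,0,-25],"dr":[0,0,0]},{"translation":[0,0,-25],"dr":[0,0,0]},{"translation":[0,0,-20],"dr":[0,0,0]}]'
python3 -c "
from h import *
M=T();print(M.round(4).tolist(),arm.observe()['joint_pos'].round(2))
h=(-.0,0,-57); print((M@np.array([0,0,-.057,1])).round(3))"
```

```text
t: 14.52
tcp_pos: [0.5692, -0.061, 0.1922]
eef_rot: [2.466, -0.0, 1.576]
ft_force: [0.3, 0.1, -1.2]
gripper_width: 0.297
[[-0.0055, 0.7804, 0.6253, 0.5692], [1.0, 0.0043, 0.0035, -0.061], [0.0, 0.6253, -0.7804, 0.1922], [0.0, 0.0, 0.0, 1.0]] [-0.37 -0.62 -0.63  0.92  0.23 -0.3 ]
[ 0.534 -0.061  0.237  1.   ]
```

```bash
python3 -m handwheel '[{"translation":[0,0,0],"dr":[7.8,0,0]},{"translation":[0,0,0],"dr":[7.8,0,0]},{"translation":[0,0,0],"dr":[7.8,0,0]},{"translation":[0,0,0],"dr":[7.8,0,0]},{"translation":[0,0,0],"dr":[7.5,0,0]},{"translation":[0,0,0],"dr":[0,0,0]}]'
python3 -m handwheel '[{"translation":[-35,-17.5,0],"dr":[0,0,0]},{"translation":[-35,-17.5,0],"dr":[0,0,0]},{"translation":[-35,-17.5,0],"dr":[0,0,0]},{"translation":[-35,-17.5,0],"dr":[0,0,0]},{"translation":[-34,-17,0],"dr":[0,0,0]},{"translation":[-34,-17,0],"dr":[0,0,0]},{"translation":[-34,-17,0],"dr":[0,0,0]},{"translation":[-34,-17,0],"dr":[0,0,0]}]'
python3 -m handwheel '[{"translation":[0,0,20],"dr":[0,0,0]},{"translation":[0,0,20],"dr":[0,0,0]},{"translation":[0,0,20],"dr":[0,0,0]},{"translation":[0,0,20],"dr":[0,0,0]},{"translation":[0,0,0],"dr":[0,0,0]},{"translation":[0,0,0],"dr":[0,0,0]}]'
python3 - <<'E'
from h import *
M=T();w=snap('wrist');s=snap('scene')
cv2.imwrite('pics/e.png',np.hstack([cv2.resize(w['frame'],(400,300)),cv2.resize(s['frame'][140:320,60:300],(400,300))])[...,::-1])
for n,x in (('w',w),('s',s)):
  P=cloud(x);h=cv2.cvtColor(x['frame'],cv2.COLOR_RGB2HSV)
  n2=(np.hypot(P[...,0]-.43,P[...,1]+.337)<.06)
  for nm,lo,hi in (('blue',(100,120,40),(130,255,255)),('brass',(10,120,40),(30,255,255))):
    Q=P[(cv2.inRange(h,lo,hi)>0)&n2&(P[...,2]>.06)]
    if len(Q): print(n,nm,len(Q),np.percentile(Q,[2,50,98],0).round(3).tolist())
E
```

```text
t: 15.28
tcp_pos: [0.5715, -0.061, 0.1873]
eef_rot: [-3.135, -0.002, 1.577]
ft_force: [-1.1, -0.2, -1.2]
gripper_width: 0.295
t: 16.27
tcp_pos: [0.4327, -0.3381, 0.1934]
eef_rot: [3.138, 0.002, 1.577]
ft_force: [0.6, 0.7, -0.5]
gripper_width: 0.293
t: 17.02
tcp_pos: [0.4344, -0.3378, 0.1137]
eef_rot: [3.138, 0.002, 1.577]
ft_force: [0.3, -0.5, -1.5]
gripper_width: 0.293
w blue 3569 [[0.41, -0.345, 0.183], [0.428, -0.338, 0.187], [0.453, -0.332, 0.188]]
w brass 3719 [[0.406, -0.35, 0.146], [0.418, -0.338, 0.164], [0.444, -0.326, 0.174]]
s blue 68 [[0.413, -0.345, 0.181], [0.436, -0.338, 0.186], [0.457, -0.332, 0.188]]
s brass 126 [[0.433, -0.351, 0.144], [0.453, -0.338, 0.157], [0.461, -0.327, 0.174]]
```

View pics/e.png

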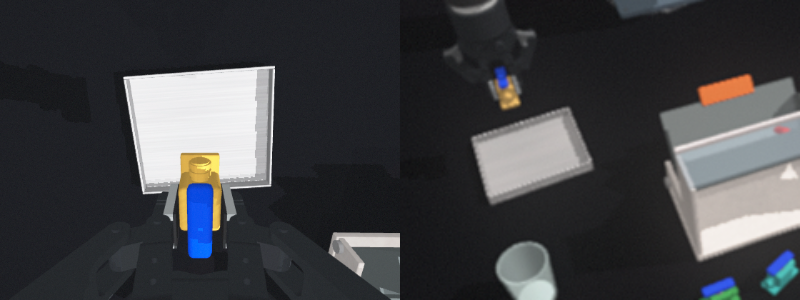

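The valve is held level, lever top at z 0.188 and underside at 0.144, over the tray centre. Lowering now.

```bash
python3 -m handwheel '[{"translation":[0,0,25],"dr":[0,0,0]},{"translation":[0,0,25],"dr":[0,0,0]},{"translation":[0,0,25],"dr":[0,0,0]},{"translation":[0,0,25],"dr":[0,0,0]},{"translation":[0,0,20],"dr":[0,0,0]},{"translation":[0,0,10],"dr":[0,0,0]},{"translation":[0,0,0],"dr":[0,0,0]},{"translation":[0,0,0],"dr":[0,0,0]}]'
python3 -m handwheel '[{"translation":[0,0,3],"dr":[0,0,0]},{"translation":[0,0,3],"dr":[0,0,0]},{"translation":[0,0,2],"dr":[0,0,0]},{"translation":[0,0,0],"dr":[0,0,0]},{"translation":[0,0,0],"dr":[0,0,0]}]'
```

```text
t: 18.12
tcp_pos: [0.4357, -0.3387, -0.0165]
eef_rot: [3.138, 0.002, 1.577]
ft_force: [0.5, 0.1, -0.8]
gripper_width: 0.296
t: 18.75
tcp_pos: [0.4348, -0.3378, -0.0259]
eef_rot: [3.14, -0.0, 1.577]
ft_force: [0.2, 0.1, -2.1]
gripper_width: 0.297
```

```bash
python3 -m handwheel '[{"translation":[0,0,1],"dr":[0,0,0]},{"translation":[0,0,1],"dr":[0,0,0]},{"translation":[0,0,0],"dr":[0,0,0]},{"translation":[0,0,0],"dr":[0,0,0]}]'
```

```text
t: 19.25
tcp_pos: [0.4349, -0.3379, -0.0262]
eef_rot: [3.14, 0.0, 1.577]
ft_force: [-2.0, 2.4, 6.6]
gripper_width: 0.295
```

Contact at about 7 N. Releasing slowly to a partial opening, then retreating.

```bash
python3 -m handwheel '[{"translation":[0,0,0],"dr":[0,0,0]},{"translation":[0,0,0],"dr":[0,0,0]},{"translation":[0,0,0],"dr":[0,0,0]},{"translation":[0,0,0],"dr":[0,0,0]},{"translation":[0,0,0],"dr":[0,0,0]}]' 110
python3 -m handwheel '[{"translation":[0,0,-10],"dr":[0,0,0]},{"translation":[0,0,-20],"dr":[0,0,0]},{"translation":[0,0,-30],"dr":[0,0,0]},{"translation":[0,0,-40],"dr":[0,0,0]},{"translation":[0,0,-40],"dr":[0,0,0]},{"translation":[0,0,-40],"dr":[0,0,0]},{"translation":[0,0,0],"dr":[0,0,0]},{"translation":[0,0,0],"dr":[0,0,0]}]'
python3 - <<'E'
from h import *
w=snap('wrist');s=snap('scene');t=snap('top')
cv2.imwrite('pics/f.png',np.hstack([cv2.resize(w['frame'],(400,300)),cv2.resize(t['frame'][150:360,200:480],(400,300))])[...,::-1])
for n,x in (('w',w),('s',s),('t',t)):
  P=cloud(x);h=cv2.cvtColor(x['frame'],cv2.COLOR_RGB2HSV)
  n2=(np.hypot(P[...,0]-.43,P[...,1]+.337)<.12)
  for nm,lo,hi in (('blue',(100,120,40),(130,255,255)),('brass',(10,120,40),(30,255,255))):
    Q=P[(cv2.inRange(h,lo,hi)>0)&n2&(P[...,2]<.09)]
    if len(Q): print(n,nm,len(Q),np.percentile(Q,[2,50,98],0).round(3).tolist())
  Q=P[n2&(h[...,1]<60)&(h[...,2]>90)&(P[...,2]<.03)]; print('tray',cv2.minAreaRect((Q[:,:2]*1000).astype(np.float32)))
  near=(P[...,0]>.55)&(P[...,0]<.75)&(P[...,1]>0)&(P[...,1]<.1)&(P[...,2]>.04)
  Q=P[(cv2.inRange(h,(0,150,50),(3,255,255))>0)&near]
  if len(Q): print('red',len(Q),Q.mean(0).round(3))
E
```

```text
t: 19.88
tcp_pos: [0.4348, -0.3378, -0.028]
eef_rot: [3.14, -0.0, 1.577]
ft_force: [-0.1, -0.1, -0.3]
gripper_width: 0.568
t: 20.88
tcp_pos: [0.4346, -0.3379, 0.1524]
eef_rot: [3.139, 0.0, 1.577]
ft_force: [0.9, -0.9, -1.0]
gripper_width: 0.563
w blue 719 [[0.411, -0.345, 0.044], [0.431, -0.338, 0.047], [0.454, -0.332, 0.048]]
w brass 687 [[0.407, -0.351, 0.008], [0.419, -0.339, 0.025], [0.458, -0.326, 0.034]]
tray ((435.35400390625, -334.340576171875), (159.59649658203125, 179.90274047851562), 4.298668384552002)
s blue 52 [[0.417, -0.343, 0.039], [0.439, -0.338, 0.045], [0.457, -0.333, 0.05]]
s brass 78 [[0.431, -0.348, 0.006], [0.454, -0.336, 0.02], [0.463, -0.326, 0.031]]
tray ((421.4202880859375, -334.0488586425781), (177.6300811767578, 174.33474731445312), 4.439742565155029)
t blue 51 [[0.411, -0.344, 0.042], [0.423, -0.337, 0.048], [0.444, -0.332, 0.051]]
t brass 103 [[0.407, -0.349, 0.007], [0.428, -0.329, 0.021], [0.457, -0.325, 0.036]]
tray ((415.09979248046875, -338.7309265136719), (188.14674377441406, 178.71580505371094), 4.301229953765869)
red 62 [0.633 0.042 0.112]
```

View pics/f.png

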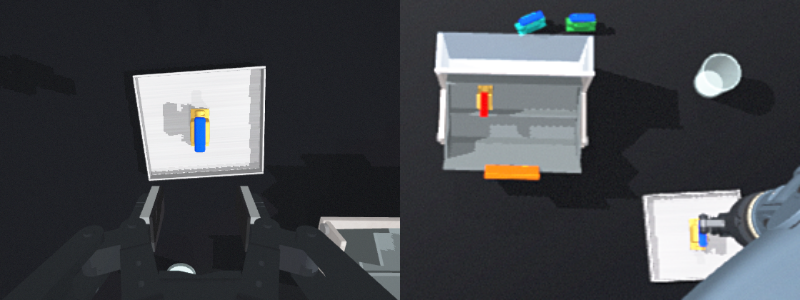

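The blue valve stands upright at the tray centre, lever top at z 0.047. The red valve is still in the bin and the gripper is clear. Handing in.

```bash
python3 -c "from plant import arm; print(arm.hand_in(), arm.observe()['t'])"
```

```text
the job is handed in; nothing more can be done
the job is handed in; nothing more can be done
```

The blue-levered valve is standing in the steel tray, flat on its base with the lever up, and the job is handed in at about 21 s of robot time. I tilted the bin to about 0.68 rad by its tab, with the gripper tilted along with it for the grasp. I then lifted the valve straight out, levelled it over the tray, lowered it to a light contact of about 7 N and let go.

**Last checks:** All three cameras put the valve within about 5 mm of the tray's middle, judged against the tray position I measured at the start. Its lever top is at z 0.047 m, which is its 44 mm height plus the 3 mm tray floor. The red valve's lever is where it was after the tilt, inside the bin. The gripper is clear of everything, with its tips about 140 mm above the valve's lever.

**What disagreed:**
- **Fingertips:** They sit about 38 mm short of the reported TCP, in both the wrist and scene views. My first pinch of the tab closed on air just above it, without touching anything. I used the measured offset from then on, and it held for the rest of the job.
- **Tray outline:** After the placing, the tray outlines from the scene and top cameras were spoiled, coming out up to about 35 mm too large. I relied on the earlier measurement and on the wrist view, which agreed to about 5 mm.

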